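# Clamp a tablet cassette in the filling dock

### The job

Put the narrow tablet cassette upright into the filling dock, fully home against the end stop, and then clamp it down firmly with the dock's toggle clamp. The clamp may be found closed, part way or open: open it first if it is in the way. Leave the wide cassette, the jar and the stapler where they are.

Things in the scene. Friction and masses are not known exactly. Their poses are not given: they have to be found in the camera images.
- dock: Aluminium filling dock fixed to the counter. Origin: on the counter, centre of a seated cassette's place; +x is the way in, y across, z up. Two guide rails 25 mm high, 10 mm thick, inner faces at y = -32.5 and +32.5 mm, x = -35 to +50 mm, then flared mouths widening to about 100 mm at x = -70 mm. No floor: the cassette stands on the counter and slides in.
- dock_stop (a point): Middle of the end stop's face at counter level (x = 50 mm in the dock's frame); its axes are the dock's. The stop is 12 mm thick, 85 mm wide, 50 mm high; behind it (x = 62 to 112 mm) the clamp's pedestal, 60 mm wide, 75 mm high, with hinge cheeks 32 mm wide up to 129 mm.
- clamp_hinge (a point): Point on the clamp's hinge axis (parallel to the dock's y), at x = 85, y = 0, z = 115 mm in the dock's frame. The hinge is stiff (0.5 N m of friction): the clamp stays wherever it is left and takes about 5 N to move near the end of the handle or arm.
- clamp (a joint): Angle of the toggle clamp, a rigid L of hold-down arm and handle on one hinge. 0: arm level, pointing to the dock's -x over the nest, handle straight up; about 0 is clamped on a seated cassette. It grows as the arm swings up and the handle goes over to +x. Limits: 2.0 (open, handle 0.43 rad below level) and -0.6 (dropped into the empty nest). It starts anywhere from -0.5 to 1.9.
- holddown_end (a point): Free end of the hold-down arm (steel bar 14 mm wide, 12 mm thick), on its centre line, 95 mm from the hinge. Turns with the clamp.
- handle_end (a point): Free end of the clamp's handle (round black rubber grip 20 mm across), on its centre line, 130 mm from the hinge. Turns with the clamp.
- foot: Round rubber foot, 18 mm across, 10 mm high, on a sprung spindle (15 mm travel, 0.9 N per mm) under the arm, 80 mm from the hinge. Origin: centre of its lower face, 36 mm below the arm's centre line. It meets the top of a seated cassette at a clamp angle of 0.06 rad and from there is pressed in 8 mm for each further 0.1 rad; in the empty dock a lower clamp bars the way in.
- cassette: The narrow tablet cassette: white foot and cap, amber hopper, a plain box 100 mm long (x), 60 mm wide (y) and 84 mm high, 0.25 kg. Origin at the centre of its underside. Either end may go in first. It starts on the counter in front of the dock's mouth.
- wide_cassette: Bystander: a wider cassette of the same make, 100 x 88 x 84 mm, too wide for the dock. Origin at the centre of its underside.
- tablet_jar: Bystander: white jar, 56 mm across, 75 mm high. Origin at the centre of its underside.
- stapler: Bystander: stapler 110 x 30 x 40 mm. Origin at the centre of its underside.
Things that resemble listed ones, but are neither listed nor needed, are in the scene too. Leave any black or blue look-alike of the cassette alone.

How it is judged:
By the outcome, as a careful person would: the job done as asked, in the order asked, and still so for the second after the job is handed in, with the robot touching nothing.
It also fails if it takes over 72 s, if anything falls off the work surface, if the arm or the gripper's body presses on something with over 40 N, if the wrist force passes 120 N, or if a joint passes its speed limit or range.

### The arm

A 6-joint arm with a two-finger parallel gripper is mounted at the origin on the work surface. World frame = base frame: x ahead of the robot, y to its left, z up, the work surface at z = 0. Lengths are in m, angles in rad, forces in N, time in s.
With the tool pointing down it reaches from about 0.25 to 0.775 m from the base axis. Payload 4 kg.
Tool frame: the origin (TCP) lies at the very end of the fingers, on their centre line; the grasp point (between the pads) lies 19 mm behind it; z points along the fingers, y is the line along which they close (so a half turn about z gives the same grasp; the last joint's range is limited). The gripper opens to 94 mm and grips with 3 to 60 N. Pads are 16 mm wide; open, the fingers measure 119 mm over their backs; the gripper's body (75 mm by 177 mm) begins 78 mm behind the grasp point.
Start: joints at [1.027, 0.087, 1.371, -0, 1.684, -0.103], TCP at [0.235, 0.497, 0.206] pointing down, gripper open.
Joint ranges: [-3.1, 3.1], [-0.76, 2.03], [0.27, 2.55], [-1.08, 4.22], [0.17, 2.65], [-2.57, 2.57]. Speed limits (rad/s): [2.79, 2.79, 3.14, 3.14, 3.14, 3.14].

### API

Orientations are given as [roll, pitch, yaw] about the fixed x, y, z axes, in that order (R = Rz(yaw) Ry(pitch) Rx(roll)).
In Python, from bench import robot gives the robot as it stands. The module is installed in compiled form; this text tells all that it offers.
- The arm moves only by the tool move_arm, never from a script. Its argument "deltas" is one flat list of numbers, 7 for each row, row after row: the turn, a rotation vector about the tool's x, y, z in rad, then the shift along the tool's x, y, z in cm, then the closure, from -1 (fully open) to 1 (shut). A call has 1 to 8 rows; each row is the pose to reach, as a shift and turn from the pose commanded when the call began, along the tool's axes at that moment; what a row does not reach only later rows make up. A row lasts 1/10 s, in which the tool goes at most 50 mm and 8.59 degrees, less where a joint would pass 70% of its speed; a pose out of reach is approached as far as the arm can. A call with a gripper value outside its range is refused whole. The fingers move at their own pace and stop on an object; the grip force is fixed at half the most. Time passes only in rows, so rows that repeat a pose let the fingers close. It gives the time, the measured TCP pose, the force, the opening and the grip force at its end, in the units of the state.
- robot.get_obs(): the state, without advancing time (a new reading comes with each control period).
- robot.snapshot(name): name is "side" or "top" or "wrist"; returns a dict with "image" (480x640x3 uint8, red, green, blue), "depth" (480x640 float32, m along the optical axis (not along the pixel's ray), 0 where there is no reading), "fov_y" (degrees; the focal length in pixels is half the picture's height over the tangent of half this angle, whatever the lens; pixels are square), "cx", "cy" (the principal point, pixels), "origin" and "orientation" of the camera in the world; the wrist camera has in their place "T_tool_cam" (4x4, takes a point from camera to tool coordinates, whose origin is the TCP and whose axes are the flange's). Camera axes: x right, y up, looking along -z (the intrinsics and any distortion apply to the point x, -y, -z); pixel columns grow to the right and rows downward; lengths in m; the calibration is good to about 2 mm. A picture is of the moment at which its call begins: read the wrist's pose just before it.
- robot.close_job(): hands the job in; it is judged then, once.
The state is a dict: "time": time; "joint_positions": joint angles; "qvel": joint speeds; "joint_torque": joint torques, N m; "tool_pos": TCP position; "ee_rot": TCP orientation; "wrist_force": force on the tool from outside, world axes, zero at the start; "wrist_torque": the same for the moment, N m; "width": finger opening in m; "finger_force": force on a finger pad.
Only numpy, scipy, OpenCV 4.12 (cv2) and the standard library are available. Lean on these libraries where they do the work, as an engineer would, in place of code of your own. Each camera call takes 0.05 s, during which the arm holds its last target. There are 200 camera calls.

## Working session

There is one attempt and no reset: what is moved stays moved. The work goes in short steps, Python scripts to look and compute and a tool call to move; the robot and the scene stay as the last step left them, time stands still between calls to the robot, and variables do not carry over. Pictures are saved under pics/ and viewed, at most 10 in all, crops included, and the job is handed in when it is done.

Besides the shell and the picture viewer there is one more tool, called after "Emit:" by a JSON object that holds its "op" and its "data". move_arm: Moves the arm, as the interface text tells. Its arguments: {"type":"object","properties":{"deltas":{"type":"array","items":{"type":"number"}}},"required":["deltas"]}

```bash
mkdir -p pics; cat > h.py <<'E'
import numpy as np, cv2
from scipy.spatial.transform import Rotation as R
from bench import robot
def snap(n):
    o=robot.get_obs(); s=robot.snapshot(n); s['obs']=o
    f=240/np.tan(np.radians(s['fov_y'])/2); s['f']=f
    if 'T_tool_cam' in s:
        T=np.eye(4);T[:3,:3]=R.from_euler('xyz',o['ee_rot']).as_matrix();T[:3,3]=o['tool_pos'];T=T@np.array(s['T_tool_cam'])
    else:
        T=np.eye(4);q=np.array(s['orientation']);T[:3,3]=s['origin']
        T[:3,:3]=q if q.shape==(3,3) else (R.from_euler('xyz',q).as_matrix() if q.size==3 else R.from_quat(q).as_matrix())
    s['T']=T; return s
def cloud(s):
    v,u=np.mgrid[0:480,0:640]; d=s['depth']
    P=np.stack([(u-s['cx'])/s['f']*d,-(v-s['cy'])/s['f']*d,-d],-1)
    return P@s['T'][:3,:3].T+s['T'][:3,3]
E
python3 - <<'E'
from h import *
for n in('side','top'):
    s=snap(n); print({k:v for k,v in s.items() if k not in('image','depth','obs')}); 
    cv2.imwrite(f'pics/{n}0.png',s['image'][...,::-1]); np.savez(f'{n}0.npz',img=s['image'],P=cloud(s),d=s['depth'])
print(s['obs'])
E
```

```text
{'fov_y': 44.143714761688194, 'cx': 312.6441298926396, 'cy': 234.5414100534066, 'origin': array([ 0.49828191, -0.73524889,  1.01785848]), 'orientation': array([ 0.70860673,  0.00502165, -0.1084496 ]), 'f': np.float64(591.8825707511664), 'T': array([[ 0.99411257,  0.0854299 , -0.06664783,  0.49828191],
       [-0.10823578,  0.75445498, -0.64736597, -0.73524889],
       [-0.00502163,  0.65076833,  0.75925975,  1.01785848],
       [ 0.        ,  0.        ,  0.        ,  1.        ]])}
{'fov_y': 49.92958111164575, 'cx': 327.2412638663586, 'cy': 240.14620624936174, 'origin': array([ 0.39143157, -0.03666468,  1.09804744]), 'orientation': array([ 0.16804783,  0.01431124, -1.54329383]), 'f': np.float64(515.5085057695819), 'T': array([[ 0.02749622,  0.98560614, -0.16680676,  0.39143157],
       [-0.99951946,  0.02471897, -0.01870325, -0.03666468],
       [-0.01431075,  0.16724087,  0.9858122 ,  1.09804744],
       [ 0.        ,  0.        ,  0.        ,  1.        ]])}
{'time': 0.05, 'joint_positions': array([ 1.02688805e+00,  8.79332321e-02,  1.37219823e+00,  1.23355859e-05,
        1.68360666e+00, -1.03084841e-01]), 'qvel': array([ 0.00072072, -0.00147255, -0.00047039,  0.00082711, -0.00082576,
       -0.00059872]), 'joint_torque': array([ 1.43494657e-03, -3.41540515e+01, -3.03594804e+01,  7.19306292e-02,
        3.06310435e-02, -1.01493210e-04]), 'tool_pos': array([0.23439137, 0.49696452, 0.2043445 ]), 'ee_rot': array([-3.13945983e+00, -2.32969348e-04,  2.70077034e+00]), 'wrist_force': array([-0.72354648,  1.26147538, -1.03756405]), 'wrist_torque': array([ 0.02943726,  0.02753778, -0.01960994]), 'finger_force': 0.0, 'width': 0.09380118321677841}
```

View pics/top0.png

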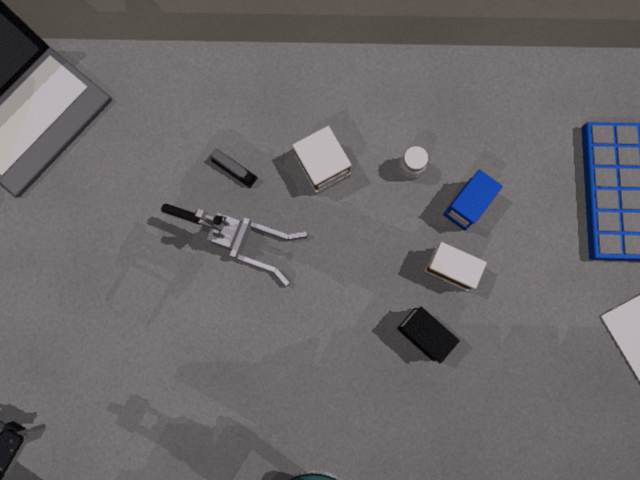

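View pics/side0.png

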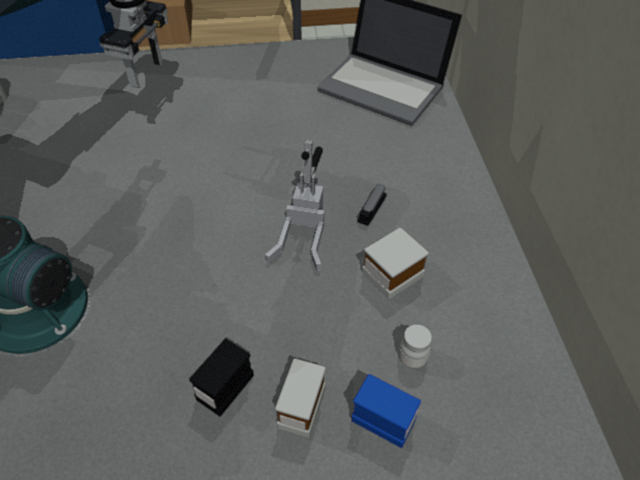

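The top view shows the narrow cassette at about (458,266), with the black look-alike at (428,335) and the blue one at (473,200). The dock is at (240,237), with its mouth facing right (world -y). The clamp is open, with its handle at (180,212), and the wide cassette is at (322,158). The side view agrees. Next I'll measure.

```bash
python3 - <<'E'
from h import *
for n,box in(('top',(400,515,225,310)),('side',(260,345,345,445))):
    z=np.load(n+'0.npz');P=z['P'];I=z['img'].astype(int)
    v,u=np.mgrid[0:480,0:640]
    roi=(u>box[0])&(u<box[1])&(v>box[2])&(v<box[3])
    m=roi&(P[...,2]>.076)&(P[...,2]<.095)&(I.min(-1)>120)
    q=P[m]; print(n,'cassette n',m.sum(),'z',np.median(q[:,2]));r=cv2.minAreaRect((q[:,:2]*1000).astype(np.float32));print(r)
    # dock
    db=(155,310,195,295) if n=='top' else (255,335,130,275)
    roi=(u>db[0])&(u<db[1])&(v>db[2])&(v<db[3])
    for lo,hi,nm in((.018,.030,'rails'),(.045,.056,'stop'),(.070,.080,'ped'),(.085,.3,'clamp')):
        m=roi&(P[...,2]>lo)&(P[...,2]<hi); q=P[m]
        if len(q)<5: print(nm,len(q));continue
        print(nm,len(q),q.mean(0).round(4),cv2.minAreaRect((q[:,:2]*1000).astype(np.float32)),'zmax',q[:,2].max().round(3), q[:,2].min().round(3))
        if nm=='clamp':
            dk=m&(I.max(-1)<60); q=P[dk]; print('dark',len(q)); 
            for k in np.argsort(q[:,1])[::max(1,len(q)//10)]: print(q[k].round(3))
    # counter plane check
    print('counter z',np.median(P[300:330,180:280,2]) if n=='top' else np.median(P[300:330,150:250,2]))
E
```

```text
top cassette n 1481 z 0.08297953111260559
((520.7318115234375, -277.1397399902344), (99.71701049804688, 59.437232971191406), 66.31114959716797)
rails 625 [0.5517 0.1064 0.0235] ((558.5286865234375, 129.2961883544922), (177.3175811767578, 119.25199127197266), 72.347900390625) zmax 0.03 0.018
stop 281 [0.5706 0.167  0.049 ] ((578.4356689453125, 176.45712280273438), (58.61301040649414, 83.48149108886719), 57.516998291015625) zmax 0.056 0.045
ped 455 [0.576  0.1898 0.0735] ((580.8823852539062, 194.18896484375), (50.19978713989258, 59.97589111328125), 71.56404113769531) zmax 0.079 0.07
clamp 827 [0.591  0.2315 0.1364] ((597.0056762695312, 243.1212158203125), (151.2549285888672, 41.406593322753906), 71.41581726074219) zmax 0.21 0.086
dark 477
[0.58  0.171 0.202]
[0.571 0.179 0.204]
[0.58  0.198 0.164]
[0.595 0.24  0.115]
[0.594 0.251 0.109]
[0.598 0.261 0.109]
[0.613 0.271 0.106]
[0.603 0.281 0.103]
[0.623 0.292 0.093]
[0.626 0.303 0.099]
[0.621 0.313 0.101]
counter z -0.0015099620175224038
side cassette n 1880 z 0.08456037969690133
((522.7488403320312, -276.94219970703125), (100.641174316
[... 198 characters left out ...]
7 [0.5761 0.1671 0.0504] ((574.0452270507812, 178.674560546875), (57.77214813232422, 82.56172180175781), 86.0356674194336) zmax 0.056 0.045
ped 395 [0.5834 0.1907 0.0749] ((583.1964111328125, 194.89193725585938), (54.209571838378906, 59.50228500366211), 71.79773712158203) zmax 0.079 0.07
clamp 676 [0.5907 0.2131 0.14  ] ((594.2911376953125, 244.2895050048828), (153.57093811035156, 42.04091262817383), 77.5312728881836) zmax 0.212 0.085
dark 212
[0.579 0.169 0.197]
[0.573 0.174 0.202]
[0.584 0.177 0.203]
[0.565 0.195 0.114]
[0.605 0.243 0.11 ]
[0.605 0.256 0.113]
[0.606 0.267 0.112]
[0.607 0.279 0.107]
[0.615 0.287 0.109]
[0.617 0.3   0.103]
[0.625 0.311 0.102]
counter z 0.00032939755442151775
```

```bash
cat >> h.py <<'E'
def delta(x,y,z,yaw,obs=None):
    o=obs or robot.get_obs(); A=R.from_euler('xyz',o['ee_rot']); B=R.from_euler('xyz',[np.pi,0,yaw])
    r=(A.inv()*B).as_rotvec(); p=A.inv().apply(np.array([x,y,z])-o['tool_pos'])*100
    print('delta',r.round(3),p.round(2),'| tcp',np.round(o['tool_pos'],4),np.round(o['ee_rot'],3),'F',np.round(o['wrist_force'],1),'w',round(o['width'],4),'t',o['time'])
E
python3 - <<'E'
from h import *
yaw=np.radians(71.6);c0=np.array([.582,.1945])-.087*np.array([np.cos(yaw),np.sin(yaw)])
M=np.array([[np.cos(yaw),np.sin(yaw)],[-np.sin(yaw),np.cos(yaw)]])
v,u=np.mgrid[0:480,0:640]
for n in('top','side'):
    P=np.load(n+'0.npz')['P']; q=P.reshape(-1,3); xy=(q[:,:2]-c0)@M.T; z=q[:,2]
    for s in(1,-1):
        m=(z>.019)&(z<.029)&(xy[:,0]>-.03)&(xy[:,0]<.04)&(abs(xy[:,1]*s-.0375)<.012)
        k=np.polyfit(xy[m,0],xy[m,1],1);print(n,'rail',s,m.sum(),'med y',np.median(xy[m,1]).round(4),'slope',k[0].round(4))
    m=(z>.04)&(z<.057)&(abs(xy[:,0]-.055)<.02)&(abs(xy[:,1])<.055);print('stop x',np.percentile(xy[m,0],[2,50,98]).round(4),'y',np.percentile(xy[m,1],[1,99]).round(4))
    m=(z>.07)&(z<.08)&(abs(xy[:,0]-.087)<.04)&(abs(xy[:,1])<.04);print('ped x',np.percentile(xy[m,0],[1,99]).round(4),'y',np.percentile(xy[m,1],[1,99]).round(4))
    m=(z>.06)&(abs(xy[:,1])<.03)&(xy[:,0]>.13)&(xy[:,0]<.25);k=np.polyfit(xy[m,0],z[m],1);print('handle slope',k, 'xmax',xy[m,0].max().round(3))
    m=(z>.14)&(abs(xy[:,1])<.03)&(abs(xy[:,0]-.09)<.06);print('arm top',xy[m].min(0).round(3),xy[m].max(0).round(3),z[m].max().round(3))
    print('wide', end=' ');m=(z>.078)&(z<.09)&(abs(xy[:,1]+.13)<.09)&(xy[:,0]<-.0)&(xy[:,0]>-.25);print(xy[m].min(0),xy[m].max(0))
delta(.5217,-.277,.16,np.radians(66.4))
E
```

```text
top rail 1 156 med y 0.0385 slope 0.0069
top rail -1 156 med y -0.0363 slope 0.0052
stop x [0.0493 0.0561 0.0632] y [-0.0404  0.0429]
ped x [0.0617 0.1107] y [-0.0282  0.0305]
handle slope [-0.17758914  0.13646785] xmax 0.214
arm top [ 0.062 -0.008] [0.112 0.01 ] 0.21
wide [-0.11234528 -0.21997364] [-0.00024269 -0.14819497]
side rail 1 118 med y 0.0354 slope -0.0041
side rail -1 112 med y -0.0388 slope 0.0135
stop x [0.0489 0.0559 0.0671] y [-0.0424  0.0399]
ped x [0.0611 0.1121] y [-0.0304  0.0284]
handle slope [-0.17569413  0.13788858] xmax 0.217
arm top [ 0.062 -0.009] [0.113 0.007] 0.212
wide [-0.11058302 -0.21999101] [-9.68754941e-05 -1.50814860e-01]
delta [-2.000e-03  1.000e-03  1.542e+00] [-59.01 -57.74   4.55] | tcp [0.2344 0.497  0.2044] [-3.14  -0.     2.701] F [ 0.1 -0.4 -0.6] w 0.094 t 0.1
```

Emit:
{"op": "move_arm", "data": {"deltas": [0,0,1.542,-59.0,-57.7,-3,-1,0,0,1.542,-59.0,-57.7,-3,-1,0,0,1.542,-59.0,-57.7,-3,-1,0,0,1.542,-59.0,-57.7,-3,-1,0,0,1.542,-59.0,-57.7,-3,-1,0,0,1.542,-59.0,-57.7,-3,-1,0,0,1.542,-59.0,-57.7,-3,-1,0,0,1.542,-59.0,-57.7,-3,-1]}}

```text
time: 0.9
tool_pos: [0.3738, 0.1208, 0.2198]
ee_rot: [3.141, -0.0, 1.495]
wrist_force: [1.5, 0.1, -0.2]
width: 0.0935
finger_force: 0.0
```

```bash
python3 -c "
from h import *
delta(.5217,-.277,.16,np.radians(66.4))"
```

```text
delta [ 0.    -0.     0.336] [-38.55  17.76   5.98] | tcp [0.3738 0.1208 0.2198] [ 3.141 -0.     1.495] F [ 1.5  0.1 -0.2] w 0.0935 t 0.9
```

Emit:
{"op": "move_arm", "data": {"deltas": [0,0,0.336,-38.5,17.8,5.0,-1,0,0,0.336,-38.5,17.8,5.0,-1,0,0,0.336,-38.5,17.8,5.0,-1,0,0,0.336,-38.5,17.8,5.0,-1,0,0,0.336,-38.5,17.8,5.0,-1,0,0,0.336,-38.5,17.8,5.0,-1,0,0,0.336,-38.5,17.8,5.0,-1,0,0,0.336,-38.5,17.8,5.0,-1]}}

```text
time: 1.7
tool_pos: [0.5151, -0.2506, 0.1723]
ee_rot: [-3.141, -0.0, 1.164]
wrist_force: [0.4, 0.1, 0.8]
width: 0.094
finger_force: 0.0
```

Emit:
{"op": "move_arm", "data": {"deltas": [0,0,0,0,0,0,-1,0,0,0,0,0,0,-1,0,0,0,0,0,0,-1]}}

```text
time: 2.0
tool_pos: [0.5147, -0.2476, 0.1732]
ee_rot: [-3.141, -0.001, 1.165]
wrist_force: [-1.0, -0.1, 0.1]
width: 0.0939
finger_force: 0.0
```

```bash
python3 - <<'E'
from h import *
s=snap('wrist'); P=cloud(s); I=s['image'].astype(int)
cv2.imwrite('pics/w1.png',s['image'][...,::-1])
m=(P[...,2]>.07)&(P[...,2]<.095)&(I.min(-1)>110)&(np.hypot(P[...,0]-.522,P[...,1]+.277)<.08)
q=P[m];print(m.sum(),np.median(q[:,2]) if len(q) else 0,cv2.minAreaRect((q[:,:2]*1000).astype(np.float32)) if len(q) else 0)
a=np.radians(66.4)
delta(.5217-.012*np.cos(a),-.277-.012*np.sin(a),.045,a)
E
```

```text
9284 0.08339234537379667 ((521.2493896484375, -273.4385986328125), (100.2027816772461, 60.027259826660156), 66.44860076904297)
delta [ 0.001 -0.     0.007] [-3.66  1.78 12.87] | tcp [ 0.5149 -0.2474  0.1737] [ 3.141 -0.     1.166] F [ 0.2  1.2 -0.2] w 0.0938 t 2.05
```

View pics/w1.png

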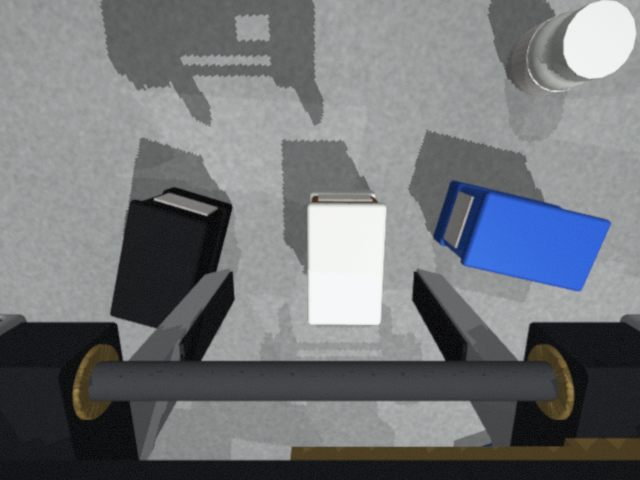

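The wrist view shows the cassette at (346,265) between the open fingers, with the black and blue look-alikes clear of the finger paths. I'll shift across first, then descend.

Emit:
{"op": "move_arm", "data": {"deltas": [0,0,0.007,-3.5,1.8,3,-1,0,0,0.007,-3.5,1.8,3,-1,0,0,0.007,-3.5,1.8,6,-1,0,0,0.007,-3.5,1.8,9,-1,0,0,0.007,-3.5,1.8,11,-1,0,0,0.007,-3.5,1.8,12.8,-1,0,0,0.007,-3.5,1.8,12.8,-1,0,0,0.007,-3.5,1.8,12.8,-1]}}

```text
time: 2.85
tool_pos: [0.518, -0.2869, 0.0463]
ee_rot: [3.141, -0.0, 1.159]
wrist_force: [0.2, 0.4, 0.4]
width: 0.0936
finger_force: 0.0
```

Emit:
{"op": "move_arm", "data": {"deltas": [0,0,0,0,0,0,1,0,0,0,0,0,0,1,0,0,0,0,0,0,1,0,0,0,0,0,0,1,0,0,0,0,0,0,1,0,0,0,0,0,0,1,0,0,0,0,0,-1,1,0,0,0,0,0,-2,1]}}

```text
time: 3.65
tool_pos: [0.5173, -0.2876, 0.065]
ee_rot: [-3.14, -0.0, 1.158]
wrist_force: [-0.8, 0.1, -0.4]
width: 0.06
finger_force: 30.0
```

```bash
python3 - <<'E'
from h import *
a=np.radians(71.8);d=np.array([np.cos(a),np.sin(a)])
p=np.array([.5545,.1119])-d*(.15+.010)
delta(p[0],p[1],.066,a)
E
```

```text
delta [-0.001 -0.    -0.095] [ 22.16 -11.11  -0.08] | tcp [ 0.5173 -0.2876  0.065 ] [-3.14  -0.     1.158] F [-0.8  0.1 -0.4] w 0.06 t 3.65
```

Emit:
{"op": "move_arm", "data": {"deltas": [0,0,0,0,0,-4,1,0,0,-0.05,3,-1.5,-7,1,0,0,-0.095,7,-3.5,-7,1,0,0,-0.095,11,-5.5,-7,1,0,0,-0.095,15,-7.5,-7,1,0,0,-0.095,19,-9.5,-7,1,0,0,-0.095,22.2,-11.1,-5,1,0,0,-0.095,22.2,-11.1,-2,1]}}

```text
time: 4.45
tool_pos: [0.5071, -0.0361, 0.0881]
ee_rot: [3.135, -0.003, 1.258]
wrist_force: [0.7, -1.3, -1.9]
width: 0.0598
finger_force: 30.0
```

Emit:
{"op": "move_arm", "data": {"deltas": [0,0,0,0,0,1,1,0,0,0,0,0,1,1,0,0,0,0,0,1,1]}}

```text
time: 4.75
tool_pos: [0.5059, -0.0408, 0.0762]
ee_rot: [3.14, -0.0, 1.252]
wrist_force: [0.1, 0.1, -1.6]
width: 0.06
finger_force: 30.0
```

```bash
python3 - <<'E'
from h import *
for n in('top','side'):
    s=snap(n);P=cloud(s);I=s['image'].astype(int)
    cv2.imwrite(f'pics/{n}1.png',s['image'][120:340,150:520,::-1])
    a=np.radians(71.8);d=np.array([np.cos(a),np.sin(a)]);c=np.array([.5545,.1119])
    xy=(P[...,:2]-c)@np.array([[d[0],-d[1]],[d[1],d[0]]])
    m=(P[...,2]>.09)&(P[...,2]<.12)&(I.min(-1)>110)&(abs(xy[...,0]+.15)<.07)&(abs(xy[...,1])<.045)
    if m.sum()>20:q=xy[m];print(n,m.sum(),np.median(P[m][:,2]),np.percentile(q,[1,99],axis=0))
p=c-d*(.15+.010)
delta(p[0],p[1],.046,a)
E
```

```text
top 81 0.11340069881172954 [[-0.19914345  0.00347132]
 [-0.10316498  0.02793032]]
side 965 0.1153773855323662 [[-0.19827551 -0.04181138]
 [-0.11450806  0.03667858]]
delta [ 0.003 -0.    -0.002] [ 0.02 -0.22  3.09] | tcp [ 0.5065 -0.041   0.0769] [ 3.138 -0.     1.251] F [ 0.4 -0.4 -0.7] w 0.0595 t 4.85
```

View pics/side1.png

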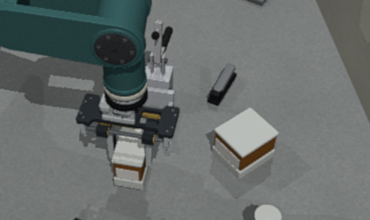

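Emit:
{"op": "move_arm", "data": {"deltas": [0,0,0,0,-0.2,1.5,1,0,0,0,0,-0.2,3.0,1,0,0,0,0,-0.2,3.0,1,0,0,0,0,-0.2,3.0,1]}}

```text
time: 5.25
tool_pos: [0.5037, -0.0399, 0.0462]
ee_rot: [3.141, -0.0, 1.252]
wrist_force: [0.4, 0.7, -2.1]
width: 0.0595
finger_force: 30.0
```

```bash
python3 - <<'E'
from h import *
s=snap('wrist'); P=cloud(s); print(np.round(s['T_tool_cam'],3)); cv2.imwrite('pics/w2.png',s['image'][...,::-1])
a=np.radians(71.8);d=np.array([np.cos(a),np.sin(a)]);c=np.array([.5545,.1119])
p=c-d*.010; delta(p[0],p[1],.046,a)
xy=(P[...,:2]-c)@np.array([[d[0],-d[1]],[d[1],d[0]]]);z=P[...,2]
for sg in(1,-1):
    m=(z>.018)&(z<.03)&(xy[...,0]>-.03)&(xy[...,0]<.04)&(abs(xy[...,1]*sg-.0375)<.012)
    if m.sum()>20:print(sg,m.sum(),np.median(xy[m][:,1]),np.polyfit(xy[m][:,0],xy[m][:,1],1)[0])
m=(z>.075)&(z<.095)&(abs(xy[...,0]+.15)<.07)&(abs(xy[...,1])<.04)
if m.sum()>20:print(m.sum(),np.median(z[m]),np.percentile(xy[m],[1,99],axis=0))
E
```

```text
[[-0.001  0.967  0.255  0.075]
 [ 1.     0.     0.001 -0.001]
 [ 0.001  0.255 -0.967 -0.179]
 [ 0.     0.     0.     1.   ]]
delta [ 0.001 -0.    -0.001] [15.    0.07  0.03] | tcp [ 0.5037 -0.0398  0.0462] [ 3.141 -0.     1.252] F [ 0.2 -0.1 -1.9] w 0.0596 t 5.3
1 542 0.037350453130106744 -0.01741300952410528
-1 538 -0.036320304864023975 0.035154951391464906
29588 0.08468059579930937 [[-0.17706662 -0.03398843]
 [-0.09566592  0.03394046]]
```

View pics/w2.png

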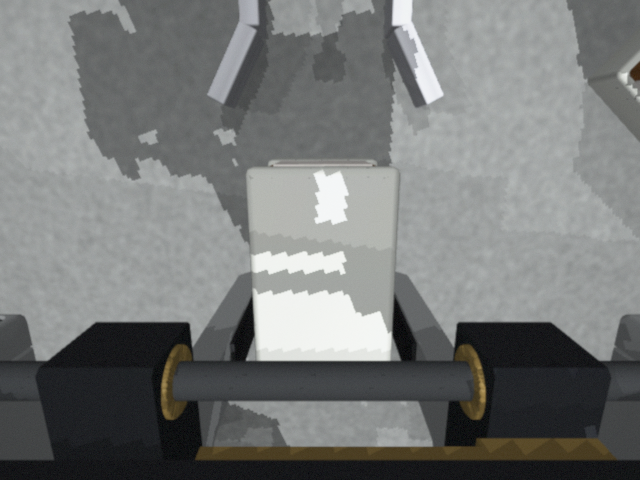

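The cassette, at (322,260), is lined up with the mouth between rails at (235,65) and (415,65). The wrist camera sits 75 mm ahead of the tool. To stay clear of the raised arm, I'll carry the cassette in part way and then push it home from behind.

Emit:
{"op": "move_arm", "data": {"deltas": [0,0,0,2,0.05,0,1,0,0,0,4,0.05,0,1,0,0,0,5.5,0.05,0,1,0,0,0,7,0.05,0,1,0,0,0,8.5,0.05,0,1,0,0,0,10,0.05,0,1,0,0,0,11.5,0.05,0,1,0,0,0,11.5,0.05,0.05,1]}}

```text
time: 6.1
tool_pos: [0.5405, 0.072, 0.045]
ee_rot: [3.141, -0.002, 1.255]
wrist_force: [0.2, 5.7, 4.7]
width: 0.0599
finger_force: 30.0
```

Emit:
{"op": "move_arm", "data": {"deltas": [0,0,0,0,0,0.1,1,0,0,0,0,0,0.1,-1,0,0,0,0,0,0.1,-1,0,0,0,0,0,0.1,-1,0,0,0,0,0,0.1,-1,0,0,0,0,0,0.1,-1]}}

```text
time: 6.7
tool_pos: [0.5395, 0.0693, 0.0435]
ee_rot: [-3.141, 0.0, 1.252]
wrist_force: [-0.6, -0.3, -0.5]
width: 0.0934
finger_force: 0.0
```

Emit:
{"op": "move_arm", "data": {"deltas": [0,0,0,0,0,-2,-1,0,0,0,0,0,-5,-1,0,0,0,-4,0,-6,-1,0,0,0,-8,0,-6,1,0,0,0,-8,0,-6,1,0,0,0,-8,0,-6,1,0,0,0,-8,0,-6,1,0,0,0,-8,0,-6,1]}}

```text
time: 7.5
tool_pos: [0.5147, -0.0054, 0.1033]
ee_rot: [-3.141, -0.0, 1.254]
wrist_force: [-0.0, -0.0, -0.6]
width: 0.0573
finger_force: 0.0
```

```bash
python3 - <<'E'
from h import *
s=snap('wrist'); P=cloud(s); cv2.imwrite('pics/w3.png',s['image'][...,::-1])
a=np.radians(71.8);d=np.array([np.cos(a),np.sin(a)]);c=np.array([.5545,.1119])
xy=(P[...,:2]-c)@np.array([[d[0],-d[1]],[d[1],d[0]]]);z=P[...,2]
m=(z>.075)&(z<.095)&(abs(xy[...,0]+.03)<.1)&(abs(xy[...,1])<.04)&(s['image'].min(-1)>90)
print(m.sum(),np.median(z[m]),np.percentile(xy[m],[1,99],axis=0),cv2.minAreaRect((xy[m]*1000).astype(np.float32)))
o=robot.get_obs(); print('tcp dock',(o['tool_pos'][:2]-c)@np.array([[d[0],-d[1]],[d[1],d[0]]]))
p=c-d*.10; delta(p[0],p[1],.04,a)
E
```

```text
22488 0.08347293881499843 [[-0.07659759 -0.02759162]
 [ 0.01536176  0.03060105]] ((-30.75379180908203, 1.5605239868164062), (94.83949279785156, 60.352264404296875), 0.19237560033798218)
tcp dock [-0.12380224  0.00114579]
delta [-0.001 -0.     0.001] [2.38 0.12 6.34] | tcp [ 0.5147 -0.0054  0.1033] [-3.141 -0.     1.254] F [ 0.6 -0.2  0.7] w 0.0532 t 7.55
```

View pics/w3.png

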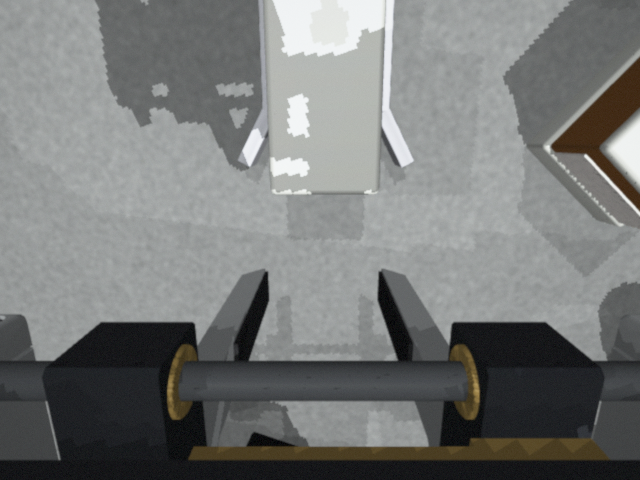

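The cassette stands straight between the rails, rear edge at (325,190), about 27 mm short of home. Next I'll close the fingers, lower them behind it and push.

Emit:
{"op": "move_arm", "data": {"deltas": [0,0,0,0,0,1,1,0,0,0,0,0,2,1,0,0,0,0,0,3,1,0,0,0,0,0,4.5,1,0,0,0,0,0,6,1,0,0,0,0,0,7,1,0,0,0,0,0,7,1,0,0,0,0,0,7,1]}}

```text
time: 8.35
tool_pos: [0.5146, -0.0063, 0.0335]
ee_rot: [-3.141, 0.0, 1.253]
wrist_force: [-0.6, 0.3, 0.7]
width: 0.0007
finger_force: 0.0
```

Emit:
{"op": "move_arm", "data": {"deltas": [0,0,0,1.5,0,0,1,0,0,0,3,0,0,1,0,0,0,3.8,0,0,1,0,0,0,4.4,0,0,1,0,0,0,5,0,0,1,0,0,0,5.5,0,0,1,0,0,0,6.0,0,0,1,0,0,0,6.2,0,0,1]}}

```text
time: 9.15
tool_pos: [0.5341, 0.0529, 0.0337]
ee_rot: [3.142, 0.0, 1.253]
wrist_force: [-1.4, -1.6, 0.9]
width: 0.0007
finger_force: 1.1
```

Emit:
{"op": "move_arm", "data": {"deltas": [0,0,0,0.15,0,0,1,0,0,0,0.3,0,0,1,0,0,0,0.3,0,0,1]}}

```text
time: 9.45
tool_pos: [0.535, 0.0556, 0.0336]
ee_rot: [-3.142, -0.0, 1.253]
wrist_force: [-0.7, -0.5, 0.2]
width: 0.0003
finger_force: 0.6
```

```bash
cat >> h.py <<'E'
a=np.radians(71.8);d=np.array([np.cos(a),np.sin(a)]);c=np.array([.5545,.1119]);M=np.array([[d[0],-d[1]],[d[1],d[0]]])
E
python3 - <<'E'
from h import *
o=robot.get_obs();print('tcp dock',(o['tool_pos'][:2]-c)@M,o['tool_pos'],o['wrist_force'],(o['wrist_force'][:2])@M)
for n in('top','side'):
    s=snap(n);P=cloud(s);I=s['image'].astype(int);xy=(P[...,:2]-c)@M;z=P[...,2]
    m=(z>.076)&(z<.093)&(abs(xy[...,0])<.08)&(abs(xy[...,1])<.045)&(I.min(-1)>90)
    if m.sum()>20:print(n,m.sum(),np.percentile(xy[m],[1,50,99],axis=0).round(4).tolist())
E
```

```text
tcp dock [-0.05955863  0.00095762] [0.53498805 0.05562006 0.03362082] [-0.66932597 -0.52244448  0.23298549] [-0.70536153  0.47266331]
top 67 [[-0.0042, 0.0125], [0.0065, 0.0265], [0.0794, 0.0314]]
side 219 [[-0.0733, -0.0296], [-0.0296, -0.0174], [0.0796, 0.0115]]
```

Emit:
{"op": "move_arm", "data": {"deltas": [0,0,0,0.1,0,0,1,0,0,0,0.2,0,0,1,0,0,0,0.3,0,0,1,0,0,0,0.3,0,0,1]}}

```text
time: 9.95
tool_pos: [0.5358, 0.0586, 0.0335]
ee_rot: [-3.141, -0.0, 1.253]
wrist_force: [0.5, -1.2, 0.8]
width: 0.0005
finger_force: 0.4
```

Emit:
{"op": "move_arm", "data": {"deltas": [0,0,0,0.1,0,0,1,0,0,0,0.2,0,0,1,0,0,0,0.2,0,0,1]}}

```text
time: 10.25
tool_pos: [0.5359, 0.0588, 0.0336]
ee_rot: [-3.141, 0.003, 1.253]
wrist_force: [-1.8, -3.8, 1.8]
width: 0.0006
finger_force: 2.9
```

Emit:
{"op": "move_arm", "data": {"deltas": [0,0,0,0.1,0,0,1,0,0,0,0.2,0,0,1,0,0,0,0.3,0,0,1,0,0,0,0.3,0,0,1]}}

```text
time: 10.65
tool_pos: [0.5358, 0.0587, 0.0337]
ee_rot: [-3.14, 0.009, 1.252]
wrist_force: [-4.7, -12.0, 4.7]
width: 0.0
finger_force: 6.9
```

Emit:
{"op": "move_arm", "data": {"deltas": [0,0,0,-2,0,0,1,0,0,0,-4,0,-2,1,0,0,0,-4,0,-7,1,0,0,0,-4,0,-12,1,0,0,0,-4,0,-17,1,0,0,0,-4,0,-22,1,0,0,0,-4,0,-26.5,1,0,0,0,-4,0,-26.5,1]}}

```text
time: 11.45
tool_pos: [0.5277, 0.0256, 0.3074]
ee_rot: [3.127, -0.005, 1.254]
wrist_force: [0.5, 1.1, 0.5]
width: 0.0006
finger_force: 0.0
```

```bash
python3 - <<'E'
from h import *
o=robot.get_obs();print('tcp dock',(o['tool_pos'][:2]-c)@M,o['tool_pos'])
s=snap('wrist');P=cloud(s);I=s['image'].astype(int);xy=(P[...,:2]-c)@M;z=P[...,2]
cv2.imwrite('pics/w4.png',s['image'][...,::-1])
m=(z>.076)&(z<.093)&(abs(xy[...,0])<.08)&(abs(xy[...,1])<.045)&(I.min(-1)>90)
if m.sum()>20:print(m.sum(),np.percentile(xy[m],[1,50,99],axis=0).round(4).tolist())
p=c+d*.14;delta(p[0],p[1],.30,a)
E
```

```text
tcp dock [-0.09036063 -0.00146885] [0.52767259 0.02560116 0.30735339]
5613 [[-0.0442, -0.0269], [0.0066, 0.0023], [0.0538, 0.0315]]
delta [ 0.009 -0.004  0.   ] [23.07 -0.04  0.41] | tcp [0.5267 0.0256 0.3032] [ 3.133 -0.004  1.254] F [-0.  -0.5 -0.5] w 0.0005 t 11.5
```

View pics/w4.png

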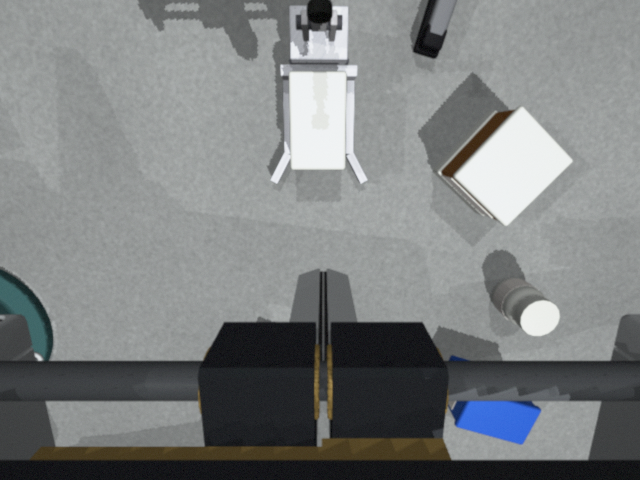

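The cassette is seated against the stop, its front edge at (318,70) with square rails either side. The clamp arm stands up at (320,15). Next I'll pass over the clamp and come down behind the arm.

Emit:
{"op": "move_arm", "data": {"deltas": [0,0,0,4,0,0,1,0,0,0,8,0,0,1,0,0,0,12,0,0,1,0,0,0,16,0,0,1,0,0,0,20,0,0,1,0,0,0,23.5,0,0,1,0,0,0,23.5,0,0,1,0,0,0,23.5,0,0,1]}}

```text
time: 12.3
tool_pos: [0.5978, 0.2488, 0.2956]
ee_rot: [-3.138, 0.003, 1.254]
wrist_force: [-0.1, 0.2, 0.1]
width: 0.0001
finger_force: 0.0
```

```bash
python3 - <<'E'
from h import *
o=robot.get_obs();print('tcp dock',(o['tool_pos'][:2]-c)@M,o['tool_pos'])
p=c+d*.145;delta(p[0],p[1],.183,a)
E
```

```text
tcp dock [0.14361114 0.00160815] [0.59782708 0.24882885 0.2956424 ]
delta [-0.004  0.003  0.001] [ 0.17  0.21 11.26] | tcp [0.5978 0.2488 0.2956] [-3.138e+00  3.000e-03  1.254e+00] F [-0.1  0.2  0.1] w 0.0001 t 12.3
```

Emit:
{"op": "move_arm", "data": {"deltas": [0,0,0,0.15,0.2,4,1,0,0,0,0.15,0.2,8,1,0,0,0,0.15,0.2,10.4,1,0,0,0,0.15,0.2,10.4,1,0,0,0,0.15,0.2,10.4,1]}}

```text
time: 12.8
tool_pos: [0.6006, 0.2479, 0.195]
ee_rot: [-3.141, 0.0, 1.251]
wrist_force: [-0.6, -0.3, 0.5]
width: 0.0003
finger_force: 0.0
```

Emit:
{"op": "move_arm", "data": {"deltas": [0,0,0,-1,0,0,1,0,0,0,-2,0,0,1,0,0,0,-3,0,0,1,0,0,0,-4,0,0,1,0,0,0,-5,0,0,1,0,0,0,-6,0,0,1,0,0,0,-6.8,0,0,1,0,0,0,-7.5,0,0,1]}}

```text
time: 13.6
tool_pos: [0.5788, 0.1801, 0.1965]
ee_rot: [3.138, -0.009, 1.254]
wrist_force: [3.9, 7.9, -2.7]
width: 0.0004
finger_force: 3.4
```

```bash
python3 - <<'E'
from h import *
o=robot.get_obs();print('tcp dock',(o['tool_pos'][:2]-c)@M,o['tool_pos'],o['ee_rot'],o['wrist_force'])
E
```

```text
tcp dock [ 0.07236045 -0.00178645] [0.57879778 0.18008243 0.19651172] [ 3.1375664  -0.0086713   1.25444278] [ 3.88888623  7.85065555 -2.67539025]
```

Emit:
{"op": "move_arm", "data": {"deltas": [0,0,0,-0.8,-0.1,0.4,1,0,0,0,-1.5,-0.1,0.9,1,0,0,0,-2.2,-0.1,1.4,1,0,0,0,-2.9,-0.1,1.9,1,0,0,0,-3.6,-0.1,2.6,1,0,0,0,-4.3,-0.1,3.3,1,0,0,0,-4.8,-0.1,4.0,1,0,0,0,-5.3,-0.1,4.8,1]}}

```text
time: 14.4
tool_pos: [0.5622, 0.1296, 0.1502]
ee_rot: [3.135, -0.009, 1.254]
wrist_force: [2.4, 6.5, 3.5]
width: 0.0004
finger_force: 3.1
```

```bash
python3 - <<'E'
from h import *
o=robot.get_obs();print('tcp dock',(o['tool_pos'][:2]-c)@M,o['tool_pos'],o['ee_rot'],o['wrist_force'])
s=snap('side');cv2.imwrite('pics/side2.png',cv2.resize(s['image'][120:300,200:400,::-1],None,fx=3,fy=3))
E
```

```text
tcp dock [ 0.01922757 -0.00175095] [0.56216879 0.12961878 0.15015951] [ 3.13472262 -0.00851464  1.25354845] [2.41406393 6.49731323 3.52092495]
```

View pics/side2.png

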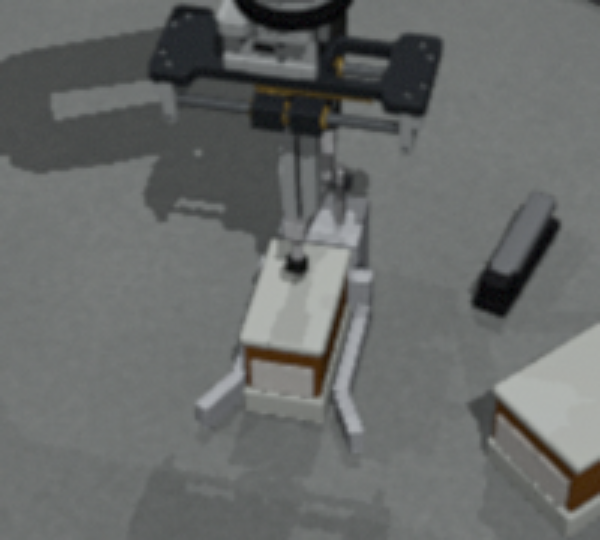

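The black foot at (296,264) is coming down over the seated cassette, and the fingertip is pushing on the back of the arm as intended.

Emit:
{"op": "move_arm", "data": {"deltas": [0,0,0,-0.3,-0.1,0.6,1,0,0,0,-0.5,-0.1,1.1,1,0,0,0,-0.7,-0.1,1.6,1,0,0,0,-0.8,-0.1,2.0,1,0,0,0,-0.9,-0.1,2.3,1,0,0,0,-0.9,-0.1,2.5,1,0,0,0,-0.9,-0.1,2.5,1]}}

```text
time: 15.15
tool_pos: [0.5575, 0.1199, 0.1236]
ee_rot: [3.138, -0.003, 1.253]
wrist_force: [2.5, 4.1, 4.5]
width: 0.0002
finger_force: 2.8
```

```bash
python3 - <<'E'
from h import *
o=robot.get_obs();print('tcp dock',(o['tool_pos'][:2]-c)@M,o['tool_pos'],o['ee_rot'],o['wrist_force'])
E
```

```text
tcp dock [ 0.00850842 -0.00031185] [0.55745372 0.11988536 0.1235844 ] [ 3.13761824e+00 -2.69132740e-03  1.25280860e+00] [2.53210943 4.11303148 4.53984072]
```

Emit:
{"op": "move_arm", "data": {"deltas": [0,0,0,0,0,0.3,1,0,0,0,0,0,0.6,1,0,0,0,0,0,0.9,1,0,0,0,0,0,0.9,1]}}

```text
time: 15.55
tool_pos: [0.5574, 0.1195, 0.117]
ee_rot: [3.136, -0.002, 1.253]
wrist_force: [-2.1, 1.6, 13.1]
width: 0.0006
finger_force: 6.8
```

```bash
python3 - <<'E'
from h import *
o=robot.get_obs();print('tcp dock',(o['tool_pos'][:2]-c)@M,o['tool_pos'],o['ee_rot'],o['wrist_force'])
E
```

```text
tcp dock [ 0.00817454 -0.00041547] [0.55744788 0.11953582 0.11702407] [ 3.13649986e+00 -2.36596488e-03  1.25275512e+00] [-2.1157284   1.6405436  13.11733179]
```

Emit:
{"op": "move_arm", "data": {"deltas": [0,0,0,0,0,0.2,1,0,0,0,0,0,0.3,1,0,0,0,0,0,0.3,1]}}

```text
time: 15.85
tool_pos: [0.5575, 0.1195, 0.1154]
ee_rot: [3.136, -0.003, 1.253]
wrist_force: [-3.8, 2.1, 18.3]
width: 0.0002
finger_force: 9.1
```

Emit:
{"op": "move_arm", "data": {"deltas": [0,0,0,0,0,-1,1,0,0,0,0,0,-3,1,0,0,0,0,0,-6,1,0,0,0,-2,0,-9,1,0,0,0,-6,0,-12,1,0,0,0,-10,0,-14,1,0,0,0,-14,0,-14,1,0,0,0,-17,0,-14,1]}}

```text
time: 16.65
tool_pos: [0.5011, -0.0448, 0.2498]
ee_rot: [-3.14, 0.003, 1.251]
wrist_force: [0.6, -0.3, -0.5]
width: 0.0006
finger_force: 0.0
```

Emit:
{"op": "move_arm", "data": {"deltas": [0,0,0,-4,0,0,1,0,0,0,-8,0,0,1,0,0,0,-8,0,0,1]}}

```text
time: 16.95
tool_pos: [0.4751, -0.1223, 0.2485]
ee_rot: [-3.138, 0.004, 1.245]
wrist_force: [0.3, -1.2, -1.4]
width: 0.001
finger_force: 0.0
```

```bash
python3 - <<'E'
from h import *
for n in('wrist','side','top'):
    s=snap(n);P=cloud(s);I=s['image'].astype(int);xy=(P[...,:2]-c)@M;z=P[...,2];x=xy[...,0]
    if n=='side':cv2.imwrite('pics/side3.png',cv2.resize(s['image'][100:300,200:460,::-1],None,fx=3,fy=3))
    m=(abs(z-.084)<.006)&(abs(x)<.08)&(abs(xy[...,1])<.045)&(I.min(-1)>90)
    if m.sum()>20:print(n,'cass',np.percentile(xy[m],[1,99],axis=0).round(4).tolist())
    m=(abs(xy[...,1])<.007)&(x<.06)&(x>-.02)&(z>.1)&(z<.16)
    if m.sum()>8:print(n,'arm',m.sum(),np.polyfit(x[m],z[m],1).round(3),x[m].min().round(3))
    m=(abs(xy[...,1])<.02)&(abs(x-.085)<.05)&(z>.15)
    if m.sum()>8:print(n,'handle',m.sum(),np.polyfit(z[m],x[m],1).round(3),z[m].max().round(3))
E
```

```text
side cass [[-0.05, -0.0295], [0.0635, 0.0296]]
side arm 25 [-0.07   0.124] 0.044
side handle 344 [-0.005  0.079] 0.248
top cass [[-0.0488, -0.0272], [0.0482, 0.0317]]
top arm 250 [0.001 0.118] -0.01
top handle 241 [0.052 0.066] 0.246
```

View pics/side3.png

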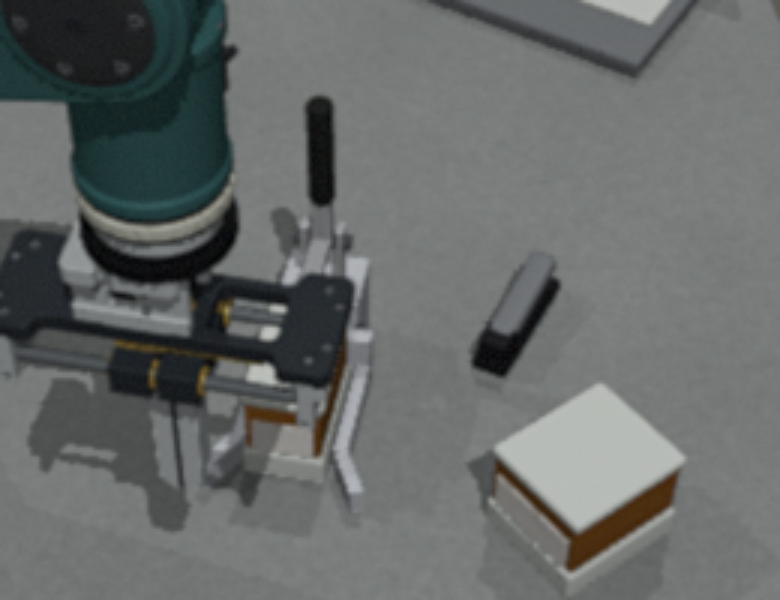

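The side view shows the handle upright at (320,150) and the cassette still seated at (290,440). The hold-down arm measures level, and the gripper is touching nothing.

```bash
python3 -c "
from bench import robot
print(robot.close_job())"
```

```text
the job is handed in; nothing more can be done
None
```

The narrow cassette is upright in the dock, pushed home against the end stop and clamped with the arm level, and the job was handed in at about 17 s; the hand-in returned no verdict.

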